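# Book in a gas manifold: sort its nipples, find the cap's thread hand

### The arm

A 6-joint arm with a two-finger parallel gripper is mounted at the origin on the work surface. World frame = base frame: x ahead of the robot, y to its left, z up, the work surface at z = 0. Lengths are in m, angles in rad, forces in N, time in s.
With the tool pointing down it reaches from about 0.375 to 0.975 m from the base axis. Payload 3.8 kg.
Tool frame: the origin (TCP) lies midway between the tips of the shut fingers; the grasp point (between the pads) lies 19 mm behind it; z points along the fingers, y is the line along which they close (so a half turn about z gives the same grasp; the last joint's range is limited). The gripper opens to 88 mm and grips with 3 to 60 N. Pads are 18 mm wide; open, the fingers measure 123 mm over their backs; the gripper's body (75 mm by 187 mm) begins 45 mm behind the grasp point.
Start: joints at [-1.325, 0.264, 1.604, -0, 1.274, -0.037], TCP at [0.188, -0.648, 0.239] pointing down, gripper open.
Joint ranges: [-2.63, 2.63], [-0.94, 2.18], [0.31, 2.57], [-1.31, 4.45], [0, 2.66], [-2.55, 2.55]. Speed limits (rad/s): [2.57, 2.57, 3.14, 3.14, 3.14, 3.14].

### API

Orientations are given as a rotation vector (axis times angle).
In Python, from cell import manip, inverse_kinematics, cams, order gives the robot as it stands. Calls block until the motion is done:
- manip.move_pose(position, orientation): joint-space move of the TCP to a pose.
- manip.move_linear(position, rate=0.15, rot=None): straight line of the TCP; rot=None keeps the orientation; rate is the mean speed in m/s.
- manip.set_joints(angles): joint-space move.
- manip.set_gripper(opening, force=None): finger opening in m; force is the grip in N (None keeps the last); returns when the fingers have stopped.
- manip.dwell(seconds).
- inverse_kinematics(position, orientation): joint angles nearest the present ones, or None.
- manip.state(): the state.
- cams.capture(name): name is "scene" or "top" or "wrist"; returns a dict with "image" (400x640x3 uint8, blue, green, red), "z_map" (400x640 float32, m along the optical axis (not along the pixel's ray), 0 where there is no reading), "intrinsics" (3x3 intrinsics, pixels), "position" and "orientation" of the camera in the world; the wrist camera has in their place "T_tool_cam" (4x4, takes a point from camera to tool coordinates, whose origin is the TCP and whose axes are the flange's). Camera axes: x right, y down, z forward; pixel columns grow to the right and rows downward; lengths in m; the calibration is good to about 2 mm. A picture is of the moment at which its call begins: read the wrist's pose just before it.
A pose or a line that the arm cannot do raises manip.IKError and nothing moves.
- order.close_job(): hands the job in; it is judged then, once.
The state is a dict: "clock": time; "joint_pos": joint angles; "joint_velocities": joint speeds; "tau": joint torques, N m; "tool_pos": TCP position; "tcp_rot": TCP orientation; "contact_force": force on the tool from outside, world axes, zero at the start; "moment": the same for the moment, N m; "gripper_width": finger opening in m; "grasp_force": force on a finger pad.
Only numpy, scipy, OpenCV 4.12 (cv2) and the standard library are available. Lean on these libraries where they do the work, as an engineer would, in place of code of your own. Each camera call takes 0.05 s, during which the arm holds its last target. There are 200 camera calls.

### The job

Book in this returned gas manifold: first stand its two loose nipples upright in the rack, each in the row headed by the sample of its own length, and let go of them. Then take the winged cap off the manifold: its port may have a left-hand or a right-hand thread and nothing shows which, so try to loosen it one way and, if it stops dead, the other, then lift it straight up. Finish while still holding the cap upright in the gripper, about 10 cm above its port, and leave everything else on the bench where it is.

Things in the scene. Friction and masses are not known exactly. Their poses are not given: they have to be found in the camera images.
- short_nipple: the short loose brass pipe nipple: upright cylinder 22 mm across (a thin collar 24 mm across a third of the way up), 42 mm high, 80 g, standing on the bench; origin at the centre of its underside, z up
- long_nipple: the long loose nipple: the same but 64 mm high
- rack: grey two-row rack fixed to the bench: tray 180 mm long (its x), 104 wide (its y), 14 high, floor 5 thick, walls 4 mm; a wall along x in the middle makes two rows 46 mm wide, centred at y = +26 and -26 mm. Origin: centre of the underside. A sample stands in each row at x = +65 mm; the rest of the row, towards -x, is empty
- short_sample: a short nipple (42 mm) fixed upright at the far end of one row of the rack, the row for short ones; which row changes. Origin: centre of its underside, level with the rack's floor; axes parallel to the rack's. Its row runs from it along -x, with room from 25 to 140 mm away
- long_sample: the long one (64 mm) at the far end of the other row, likewise
- manifold: aluminium block 70 x 180 x 40 mm on a foot plate 100 x 200 mm, fixed to the bench; origin at the centre of its underside, its y along the block. At y = +42 mm the port with the winged cap; at y = -42 mm a low brass nut, 50 mm across and 24 mm high, that stays on
- port (a point): centre of the capped port on the block's top face, 40 mm above the bench, where the cap's underside sits
- cap: winged brass cap, 160 g: ribbed cup 50 mm across, 25 mm high, with a wing bar on top 46 long (its x), 14 thick (its y), 29.5 mm high. Origin: centre of its underside, z up the thread axis. Coarse quick thread: one way (unknown which) it stops dead within 12 degrees; the other way it turns freely without rising and lifts off once turned 60 to 110 degrees (aim at 85; it stops at 120)
- tape: bystander: roll of tape, ring 90 mm across, 25 mm high, loose; origin at its underside
- wrench: bystander: open-ended spanner lying flat, loose
- carton: bystander: small carton 70 x 110 x 60 mm, loose; origin at its underside
- flange: bystander: steel disc 60 mm across, 12 mm thick, lying flat, loose; origin at its underside
- jar: bystander: jar 60 mm across, 85 mm high, loose; origin at its underside
- screwdriver: bystander: screwdriver lying flat, loose

How it is judged:
On the way, in this order (a step that is already met when the one before it is completed fails the run):
1. both nipples stand released in the rows of their own length (x of short_nipple in the frame of short_sample between -0.145 and -0.02 m and y of short_nipple in the frame of short_sample between -0.016 and 0.016 m and z of short_nipple in the frame of short_sample between -0.004 and 0.004 m and angle between each of short_nipple, long_nipple's own z axis and vertical below 0.12 rad and linear speed of each of short_nipple, long_nipple below 0.03 m/s and contact force between each of short_nipple, long_nipple and the arm below 0.2 N and contact force between each of short_nipple, long_nipple and the fingers below 0.2 N and x of long_nipple in the frame of long_sample between -0.145 and -0.02 m and y of long_nipple in the frame of long_sample between -0.016 and 0.016 m and z of long_nipple in the frame of long_sample between -0.004 and 0.004 m), for 0.2 s.
2. the cap has been turned loose, more than 40 degrees (angle between the x axis of cap and the x axis of manifold, either way round above 0.7 rad), for 0.1 s.
At the end, for the whole second after the job is handed in: Each nipple stands upright (7 degrees), untouched, on the rack floor in its own length's row (16 mm of the centre line); the cap is held still and upright (17 degrees) in the gripper, its underside 70 to 160 mm above the port and within 40 mm sideways; bystanders not shifted over 30 mm (all of step 1 and z of cap in the frame of port between 0.07 and 0.16 m and horizontal distance between cap and port below 0.04 m and angle between cap's own z axis and vertical below 0.3 rad and contact force between cap and the fingers above 1 N and linear speed of cap below 0.03 m/s); the arm keeps its last pose, push and grip.
It fails at once if a bystander is shifted by more than 30 mm (distance of any of tape, wrench, carton, flange, jar, screwdriver from where it was at the start of the episode above 0.03 m).
It also fails if it takes over 72 s, if anything falls off the work surface, if the arm or the gripper's body presses on something with over 40 N, if the wrist force passes 120 N, or if a joint passes its speed limit or range.

## Working session

There is one attempt and no reset: what is moved stays moved. The work goes in short steps, each a Python script; the robot and the scene stay as the last script left them, time stands still between calls to the robot, and variables do not carry over. Pictures are saved under pics/ and viewed, at most 10 in all, crops included, and the job is handed in when it is done.

```bash
ls; mkdir -p pics; python3 - <<'E'
from cell import manip,cams
import cv2,numpy as np
print(manip.state())
for n in("scene","top"):
    c=cams.capture(n); cv2.imwrite(f"pics/{n}1.png",c["image"]); np.savez(f"{n}1.npz",**c)
    print(n,c["intrinsics"],c["position"],c["orientation"])
E
```

```text
pics
{'clock': 0.0, 'joint_pos': array([-1.32490827e+00,  2.64741836e-01,  1.60532368e+00, -2.80065281e-05,
        1.27370963e+00, -3.68795114e-02]), 'joint_velocities': array([-0.000211  ,  0.00016236,  0.00242921, -0.00032221,  0.00071319,
       -0.00134603]), 'tau': array([ 1.46942391e-03, -5.02116966e+01, -3.56872702e+01,  7.29536754e-02,
        2.94882583e-02, -1.78845080e-04]), 'tool_pos': array([ 0.18816884, -0.64752104,  0.23742281]), 'tcp_rot': array([-3.10809769e+00, -4.42399269e-01,  3.99160391e-04]), 'contact_force': array([0.55466598, 0.68379818, 1.06107895]), 'moment': array([ 0.011006  , -0.02959971,  0.0413938 ]), 'grasp_force': 0.0, 'gripper_width': 0.08809545339543784}
scene [[410.1549612    0.         319.36968127]
 [  0.         410.1549612  206.89618541]
 [  0.           0.           1.        ]] [ 1.51627177 -0.23636883  0.73082654] [-1.75554559 -1.41260684  0.75460529]
top [[420.25172038   0.         320.09349741]
 [  0.         420.25172038 204.1474396 ]
 [  0.           0.           1.        ]] [0.35207534 0.01839472 1.21417082] [-2.15703457  2.131679   -0.2050448 ]
```

View pics/scene1.png

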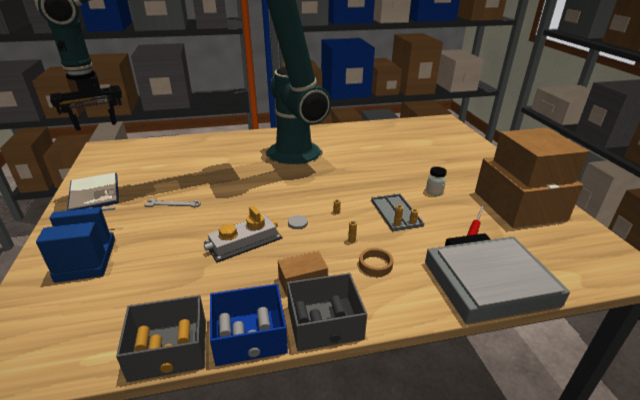

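View pics/top1.png

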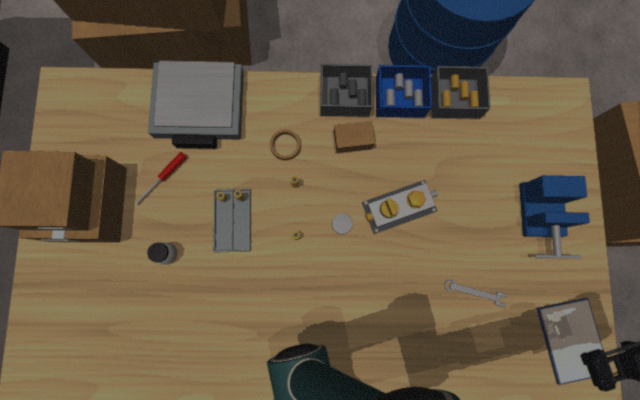

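The scene view shows the manifold at about (243,237), with the cap at (255,217). The loose nipples are at (337,207) and (352,231), and the rack is at (397,212). In the top view (up = +x) the rack is at (232,220) with samples at (222,197) and (240,196), the loose nipples are at (296,182) and (298,235), the cap is at (389,208) and the nut at (416,199).

```bash
cat > h.py <<'E'
import numpy as np,cv2
from scipy.spatial.transform import Rotation as R
def cloud(c,T=None):
    K=c["intrinsics"];z=c["z_map"];v,u=np.indices(z.shape)
    p=np.stack([(u-K[0,2])*z/K[0,0],(v-K[1,2])*z/K[1,1],z],-1)
    if T is None:
        return p@R.from_rotvec(c["orientation"]).as_matrix().T+c["position"]
    return p@T[:3,:3].T+T[:3,3]
def brass(c):
    h=cv2.cvtColor(c["image"],cv2.COLOR_BGR2HSV)
    return (h[...,0]>12)&(h[...,0]<30)&(h[...,1]>165)
E
python3 - <<'E'
from h import *
boxes={"top":dict(A=(285,170,308,194),B=(288,224,308,245),s1=(214,188,230,204),s2=(233,187,248,204),cap=(376,195,402,222),nut=(405,187,428,211),rack=(210,185,256,255),man=(358,176,442,236)),
"scene":dict(A=(343,215,362,245),B=(329,196,345,218),sL=(391,200,404,227),sS=(406,204,421,226),cap=(244,203,266,230),nut=(217,220,239,241),rack=(368,190,426,234),man=(200,205,285,260))}
for n in boxes:
    c=dict(np.load(n+"1.npz"));P=cloud(c)
    for k,(a,b,d,e) in boxes[n].items():
        p=P[b:e,a:d].reshape(-1,3);zm=c["z_map"][b:e,a:d].ravel()
        p=p[zm>0]; 
        if k in("rack","man"):
            q=p[(p[:,2]>.007)&(p[:,2]<.022)] if k=="rack" else p[(p[:,2]>.032)&(p[:,2]<.048)]
            r=cv2.minAreaRect(q[:,:2].astype(np.float32)*1000);print(n,k,np.round(q.mean(0),3),len(q),r, np.median(q[:,2]))
            continue
        bench=np.median(p[p[:,2]<.01][:,2]) if (p[:,2]<.01).sum()>3 else None
        lo=.05 if k in("cap","nut") else .02
        q=p[p[:,2]>lo]; zt=np.percentile(q[:,2],95); t=q[q[:,2]>zt-.006]
        print(n,k,"bench",bench,"ztop",round(zt,4),"top ctr",np.round(t.mean(0),4),len(t),"mid",np.round((q.min(0)+q.max(0))/2,4),"ext",np.round(np.ptp(q,0),3))
E
```

```text
top A bench -0.00017262598856415678 ztop 0.0665 top ctr [0.6164 0.065  0.064 ] 46 mid [0.6157 0.0648 0.044 ] ext [0.022 0.023 0.048]
top B bench -0.00013468476908462534 ztop 0.0459 top ctr [0.4631 0.0581 0.0428] 37 mid [0.4628 0.0589 0.0335] ext [0.022 0.022 0.027]
top s1 bench 0.003119681520030393 ztop 0.0498 top ctr [0.5704 0.273  0.0469] 46 mid [0.57   0.2712 0.0365] ext [0.022 0.023 0.03 ]
top s2 bench 0.0032377583833013146 ztop 0.0719 top ctr [0.5723 0.2205 0.069 ] 46 mid [0.5721 0.22   0.0465] ext [0.023 0.022 0.052]
top cap bench 0.006728321921260161 ztop 0.0961 top ctr [ 0.5386 -0.2012  0.094 ] 86 mid [ 0.538  -0.2007  0.0755] ext [0.048 0.049 0.05 ]
top nut bench 0.0075629828516220465 ztop 0.0672 top ctr [ 0.5668 -0.28    0.0643] 159 mid [ 0.5665 -0.2803  0.0597] ext [0.045 0.048 0.019]
top rack [0.505 0.242 0.012] 604 ((506.8686828613281, 243.83006286621094), (180.9363250732422, 104.65632629394531), 2.541820764541626) 0.011588934241494653
top man [ 0.551 -0.239  0.04 ] 1084 ((553.5231323242188, -242.939697265625), (70.45585632324219, 214.44924926757812), 20.447650909423828)
[... 448 characters left out ...]
1209 ztop 0.0485 top ctr [0.5761 0.2719 0.0468] 31 mid [0.5752 0.2728 0.0349] ext [0.026 0.023 0.029]
scene cap bench 0.000878605249049702 ztop 0.0958 top ctr [ 0.5449 -0.2011  0.0946] 54 mid [ 0.5441 -0.2012  0.074 ] ext [0.049 0.051 0.048]
scene nut bench 0.0005844029864415234 ztop 0.0661 top ctr [ 0.5752 -0.2797  0.0639] 125 mid [ 0.5736 -0.2795  0.0588] ext [0.043 0.047 0.017]
scene rack [0.522 0.242 0.012] 424 ((510.31280517578125, 244.36740112304688), (188.83590698242188, 107.14070129394531), 2.21881103515625) 0.01212742174962772
scene man [ 0.572 -0.246  0.04 ] 800 ((556.5643920898438, -243.24484252929688), (76.41031646728516, 217.8820037841797), 20.30816078186035) 0.04039512198870465
```

```bash
cat >> h.py <<'E'
from cell import manip,cams,inverse_kinematics,order
def down(yaw): # tool z down, tool y axis closing along direction yaw+90deg
    return (R.from_euler('z',yaw)*R.from_rotvec([np.pi,0,0])).as_rotvec()
def wrist(name=None):
    s=manip.state();c=cams.capture("wrist")
    T=np.eye(4);T[:3,:3]=R.from_rotvec(s["tcp_rot"]).as_matrix();T[:3,3]=s["tool_pos"]
    if name: cv2.imwrite(f"pics/{name}.png",c["image"])
    P=cloud(c,T@c["T_tool_cam"]);P[c["z_map"]<=0]=np.nan
    return c,P
def near(P,xy,r,z0,z1):
    q=P.reshape(-1,3);return q[(np.hypot(*(q[:,:2]-xy).T)<r)&(q[:,2]>z0)&(q[:,2]<z1)]
E
python3 - <<'E'
from h import *
c=cams.capture("wrist");print(c["T_tool_cam"])
manip.move_linear([.19,-.64,.33],rate=.3)
def rep(k,P,xy,z0,z1=.2,r=.03):
    q=near(P,xy,r,z0,z1)
    if len(q)<20: print(k,"few",len(q));return
    zt=np.percentile(q[:,2],95);t=q[q[:,2]>zt-.004]
    print(k,"zt",round(zt,4),"top mid",np.round((t.min(0)+t.max(0))/2,4),"ext",np.round(np.ptp(t,0),4),len(t))
manip.move_pose([.54,.07,.27],down(0));c,P=wrist("w1")
rep("A",P,[.618,.065],.02);rep("B",P,[.465,.059],.02)
manip.move_pose([.50,.24,.29],down(np.radians(2.4)));c,P=wrist("w2")
rep("A",P,[.618,.065],.02);rep("B",P,[.465,.059],.02)
rep("sS",P,[.573,.272],.03);rep("sL",P,[.575,.22],.03)
np.save("w2P.npy",P)
q=P[(P[...,2]>.008)&(P[...,2]<.02)];q=q[(abs(q[:,1]-.244)<.075)&(abs(q[:,0]-.51)<.11)]
print(cv2.minAreaRect(q[:,:2].astype(np.float32)*1000),manip.state()["clock"],manip.state()["joint_pos"])
E
```

```text
[[ 2.17237857e-03 -9.47673569e-01 -3.19233594e-01  8.23078175e-02]
 [ 9.99997400e-01  2.28018801e-03  3.60206864e-05  4.64716314e-04]
 [ 6.93776760e-04 -3.19232842e-01  9.47676058e-01 -1.45845377e-01]
 [ 0.00000000e+00  0.00000000e+00  0.00000000e+00  1.00000000e+00]]
A zt 0.0653 top mid [0.6168 0.065  0.064 ] ext [0.0212 0.0223 0.0053] 422
B zt 0.0432 top mid [0.4637 0.0588 0.0416] ext [0.0223 0.0211 0.0048] 264
A zt 0.0649 top mid [0.6174 0.0658 0.064 ] ext [0.0213 0.0228 0.006 ] 433
B zt 0.043 top mid [0.4639 0.06   0.0416] ext [0.0212 0.0217 0.0049] 265
sS zt 0.0484 top mid [0.5706 0.2733 0.0471] ext [0.0216 0.0214 0.0052] 342
sL zt 0.0702 top mid [0.573  0.2215 0.0687] ext [0.0215 0.0215 0.005 ] 378
((506.6739807128906, 244.74151611328125), (180.2078399658203, 104.10775756835938), 2.2883358001708984) 4.2417 [ 4.00905979e-01  7.59083038e-03  1.79944117e+00 -9.56520875e-04
  1.33519547e+00  1.93085806e+00]
```

```bash
cat > p.py <<'E'
from h import *
yaw=np.radians(2.3);u=np.array([np.cos(yaw),np.sin(yaw)])
def pp(src,g,dst):
    manip.move_pose([*src,.13],down(yaw)); manip.move_linear([*src,g],rate=.12)
    manip.set_gripper(.0,force=20); print("grip",manip.state()["gripper_width"],manip.state()["grasp_force"])
    manip.move_linear([*src,.14],rate=.2); print("held",manip.state()["gripper_width"])
    manip.move_linear([*dst,.14],rate=.2)
    manip.move_linear([*dst,g+.02],rate=.15)
    manip.move_linear([*dst,g+.0058],rate=.04)
    s=manip.state();print("at",s["tool_pos"],s["contact_force"])
    manip.set_gripper(.045); manip.move_linear([*dst,.15],rate=.2)
E
python3 - <<'E'
from p import *
pp(np.array([.4638,.0594]),.011,np.array([.5706,.2733])-.10*u)
manip.set_gripper(.08)
pp(np.array([.6171,.0654]),.027,np.array([.573,.2215])-.055*u)
manip.move_linear([.50,.24,.29],rate=.25)
c,P=wrist("w3")
for k,xy,s in(("S",[.4706,.2693],[.5706,.2733]),("L",[.518,.2193],[.573,.2215])):
    q=near(P,xy,.022,.03,.1);zt=np.percentile(q[:,2],95);t=q[q[:,2]>zt-.004]
    m=(t.min(0)+t.max(0))/2;b=q[q[:,2]<zt-.012]
    print(k,zt,m,"rel",R.from_euler('z',-yaw).apply([*(m[:2]-s),0])[:2],np.ptp(t,0))
print(manip.state()["clock"])
E
```

```text
grip 0.021708153994880037 19.99977375380695
held 0.02119316472548073
at [0.47039676 0.26918504 0.01648216] [ 0.33838196 -0.01490442 -0.04725031]
grip 0.021730390272213417 20.00015951693058
held 0.021106146946436578
at [0.51776842 0.21924727 0.0325425 ] [ 0.10353798  0.34889579 -1.33162936]
S 0.047305012218718134 [0.47023596 0.26824571 0.04565008] rel [-0.10048603 -0.00102243] [0.02239458 0.02096619 0.00456525]
L 0.06923780910787958 [0.51809596 0.21887768 0.06784429] rel [-0.05496505 -0.00041681] [0.02232897 0.02152151 0.00515939]
20.75
```

View pics/w3.png

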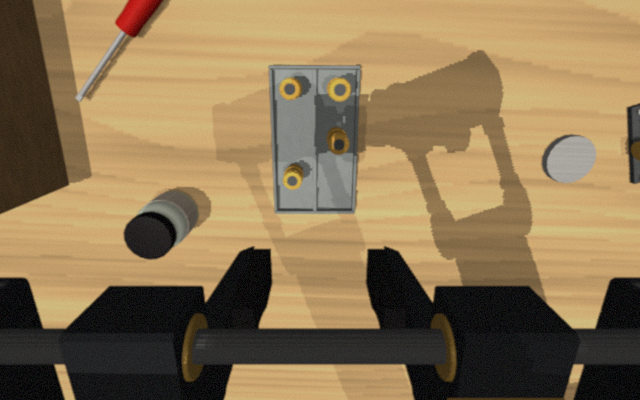

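Both nipples stand upright: the short one at (291,178) below its sample at (290,88), and the long one at (338,140) below its sample at (340,88). Next is the cap.

```bash
python3 - <<'E'
from h import *
manip.move_pose([.50,-.20,.26],down(0))
for i,p in enumerate(([.52,-.20,.25],[.47,-.22,.25])):
    if i: manip.move_linear(p,rate=.2)
    else: manip.move_pose(p,down(0))
    c,P=wrist(f"c{i}")
    q=near(P,[.540,-.201],.04,.035,.12)
    zt=np.percentile(q[:,2],97);t=q[q[:,2]>zt-.008]
    print("bar",zt,cv2.minAreaRect(t[:,:2].astype(np.float32)*1000),len(t))
    r=q[(q[:,2]>.055)&(q[:,2]<.069)];print("cup",np.percentile(r[:,2],[5,50,95]),cv2.minEnclosingCircle(r[:,:2].astype(np.float32)*1000))
    q=near(P,[.553,-.243],.13,.036,.045)
    print("block",cv2.minAreaRect(q[:,:2].astype(np.float32)*1000),np.median(q[:,2]))
s=manip.state();print(s["clock"],s["joint_pos"])
E
```

```text
bar 0.09498305467086592 ((538.677490234375, -201.91766357421875), (46.34020233154297, 14.119195938110352), 21.020742416381836) 832
cup [0.06178326 0.06475061 0.06611458] ((538.7891235351562, -201.78741455078125), 25.84463882446289)
block ((550.6286010742188, -233.7957763671875), (70.13174438476562, 195.98123168945312), 20.514860153198242) 0.039813812137914406
bar 0.09503101734991325 ((538.687744140625, -201.80096435546875), (46.0182991027832, 14.081622123718262), 21.106136322021484) 955
cup [0.06339508 0.06487459 0.06609696] ((538.7095947265625, -201.76283264160156), 25.664690017700195)
block ((550.5938720703125, -233.67698669433594), (70.1275405883789, 195.2458953857422), 20.467926025390625) 0.039860320300956764
23.1333 [-4.85891468e-01 -4.15557865e-02  1.91938931e+00  5.25380361e-04
  1.26220617e+00  1.08547046e+00]
```

View pics/c0.png

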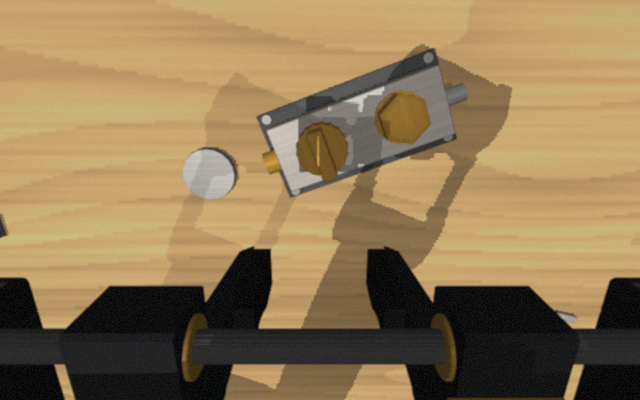

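The cap is at (322,150) with its bar along about 21°, and the nut at (403,117). I'll grip the bar and test the counterclockwise direction first.

```bash
cat > t.py <<'E'
from h import *
xy=np.array([.5387,-.2018]);y0=np.radians(21.0);Z=.0675
def turn(degs,lim=1.0):
    for d in degs:
        manip.move_pose([*xy,Z],down(y0+np.radians(d)));manip.dwell(.1)
        s=manip.state();print(d,"M",np.round(s["moment"],2),"F",np.round(s["contact_force"],1),"w",round(s["gripper_width"],4),"j6",round(s["joint_pos"][5],2),"t",round(s["clock"],1))
        if abs(s["moment"][2])>lim: return d
E
python3 - <<'E'
from t import *
manip.set_gripper(.05,force=40)
manip.move_pose([*xy,.15],down(y0));manip.move_linear([*xy,Z],rate=.12)
print(np.round(manip.state()["contact_force"],1))
manip.set_gripper(0,force=40);s=manip.state();print(s["gripper_width"],s["grasp_force"],np.round(s["moment"],2),s["clock"])
turn([3,6,9,12,15,18])
E
```

```text
[ 0.9 -0.5 -0.1]
0.013700065860420323 39.999974481761456 [0.01 0.06 0.01] 25.4583
3 M [ 0.01 -0.    0.01] F [-0.5 -0.7  1.5] w 0.0136 j6 0.75 t 25.8
6 M [ 0.03  0.03 -0.15] F [-0.1  1.   1.9] w 0.0137 j6 0.7 t 26.2
9 M [-0.04 -0.02 -0.53] F [0.  0.6 3.6] w 0.0136 j6 0.65 t 26.5
12 M [ 0.03  0.07 -0.92] F [-0.7  0.4  2.5] w 0.0141 j6 0.59 t 26.9
15 M [ 0.13 -0.13 -1.08] F [-0.5  0.7  2.7] w 0.0139 j6 0.54 t 27.2
```

Torque rises from about 6° as against a stop, so counterclockwise is the blocked way. I'll turn clockwise instead.

```bash
python3 - <<'E'
from t import *
r=turn([0,-6,-12,-20])
if r is None: r=turn([-32,-44,-56,-70,-85])
print("stopped",r)
E
```

```text
0 M [-0.05 -0.03  0.01] F [-0.1 -0.4  3.6] w 0.0137 j6 0.8 t 27.7
-6 M [-0.07  0.05 -0.06] F [0.  0.1 4.5] w 0.0137 j6 0.9 t 28.0
-12 M [ 0.06  0.03 -0.13] F [-0.4 -0.2  6. ] w 0.0142 j6 1.01 t 28.4
-20 M [ 0.07 -0.03 -0.07] F [-0.4 -0.5  5.9] w 0.0135 j6 1.15 t 28.7
-32 M [ 0.14 -0.02 -0.18] F [-0.3  0.8  5.2] w 0.0136 j6 1.36 t 29.1
-44 M [ 0.23 -0.03 -0.11] F [-0.3  0.6  5.8] w 0.0134 j6 1.57 t 29.6
-56 M [ 0.24 -0.06 -0.04] F [0.5 1.5 5. ] w 0.0135 j6 1.78 t 30.0
-70 M [ 0.27 -0.12 -0.17] F [0.1 2.  5. ] w 0.0138 j6 2.02 t 30.4
-85 M [ 0.38 -0.2  -0.11] F [0.5 1.2 5.9] w 0.0137 j6 2.28 t 30.9
stopped None
```

```bash
python3 - <<'E'
from t import *
for dz in(.004,.015,.05,.104):
    manip.move_linear([*xy,Z+dz],rate=.06);s=manip.state()
    print(dz,np.round(s["contact_force"],1),np.round(s["moment"],2),s["gripper_width"],round(s["grasp_force"],1))
    if s["contact_force"][2]<-25: print("resist");break
manip.dwell(.3);c,P=wrist("l1")
c=cams.capture("scene");cv2.imwrite("pics/l2.png",cv2.resize(c["image"][130:260,190:440],None,fx=3,fy=3))
np.savez("scene2.npz",**c);Q=cloud(c);q=Q[(c["z_map"]>0)&brass(c)]
q=q[(np.hypot(*(q[:,:2]-xy).T)<.045)&(q[:,2]>.06)];print("cap z",np.percentile(q[:,2],[1,50,99]),q.mean(0),len(q));print(manip.state()["clock"])
E
```

```text
0.004 [ 2.8  2.6 -0.8] [ 0.63 -0.63  0.04] 0.013650785837532717 39.9
0.015 [1.3 1.7 0.4] [ 0.44 -0.42 -0.05] 0.013569225441159368 39.9
0.05 [ 0.4  0.2 -2. ] [ 0.11 -0.02  0.01] 0.013755969849316922 39.9
0.104 [ 0.8  0.5 -1.9] [ 0.14 -0.02  0.02] 0.013616692206597045 39.9
cap z [0.06033079 0.1671037  0.25060718] [ 0.55489079 -0.20671652  0.16555819] 283
33.6417
```

View pics/l2.png

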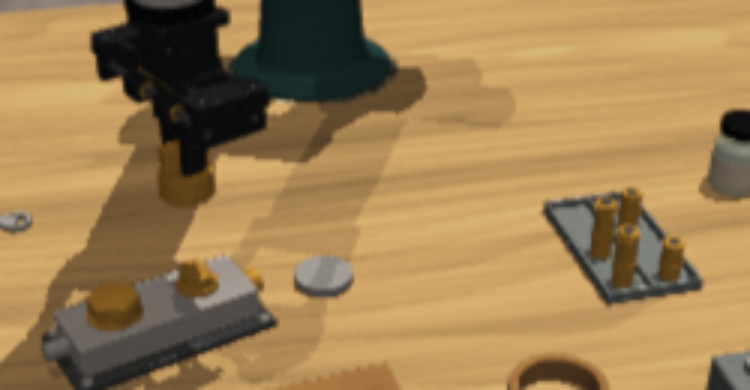

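The crop shows the cap upright in the gripper at (187,175), above the bared port at (197,275). All the nipples stand in the rack around (635,240).

```bash
python3 -c "
from cell import order;print(order.close_job())"
```

```text
the job is handed in; nothing more can be done
None
```

The job is handed in, with no verdict returned: both nipples stand released in the rows of their own length, and the cap (left-hand thread, turned 85° clockwise) is held upright about 10 cm above its port.

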